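# Set out the spray cans at the touch-up bench

## Robot

A 6-joint arm with a two-finger parallel gripper is mounted at the origin on the work surface. World frame = base frame: x ahead of the robot, y to its left, z up, the work surface at z = 0. Lengths are in m, angles in degrees, forces in N, time in s.
With the tool pointing down it reaches from about 0.3 to 0.75 m from the base axis. Payload 8.5 kg.
Tool frame: the origin (TCP) lies at the very end of the fingers, on their centre line; the grasp point (between the pads) lies 19 mm behind it (env.hold_point_z is the distance from the TCP to the grasp point, in m); z points along the fingers, y is the line along which they close (so a half turn about z gives the same grasp; the last joint's range is limited). The gripper opens to 85 mm and grips with 20 to 120 N. Pads are 22 mm wide; open, the fingers measure 114 mm over their backs; the gripper's body (76 mm by 85 mm) begins 54 mm behind the grasp point. The pads swing forward as they close: fully open they stand 13 mm farther back than shut.
Start: joints at [-82.523, 21.807, 74.336, -0, 83.858, -12.336], TCP at [0.186, -0.517, 0.231] pointing down, gripper open.
Joint ranges: [-178.18, 178.18], [-50.72, 133.34], [12.68, 142.11], [-81.47, 261.47], [9.98, 163.14], [-165.26, 165.26]. Speed limits (degrees/s): [136.94, 136.94, 180, 180, 180, 180].

## Interface

Orientations are given as a 3x3 rotation matrix whose columns are the frame's x, y, z axes.
In Python, from rig import env, optics gives the robot as it stands.
- The arm moves only by the shell command python3 -m jog 'ROWS' [OPENING] [FORCE]. ROWS is JSON, a list of rows, each an object with "linear": the shift along the tool's x, y, z in units of 40 mm (1.0 is 40 mm), a list of three; "roll": the turn about the tool's z in units of 5 degrees (1.0 is 5 degrees). A call has 1 to 12 rows; each row shifts and turns the commanded pose from where the row before left it, along the tool's axes as they then stand; what a row does not reach is not made up. A row lasts 1/12 s, in which the tool goes at most 41.7 mm and 7.16 degrees, less where a joint would pass 70% of its speed; a pose out of reach is approached as far as the arm can. A call is refused whole if a number of a shift passes 1 or a number of a turn 1, either way. A call with a gripper value outside its range is refused whole. OPENING is the opening, from -1 (shut) to 1 (fully open), set as the call begins (- or left out, the last holds). The fingers move at their own pace and stop on an object; FORCE is the grip in N (left out, the last holds). Time passes only in rows, so rows that do not move let the fingers close. It gives the time, the measured TCP pose, the force, the opening and the grip force at its end, in the units of the state.
- env.observe(): the state, without advancing time (a new reading comes with each control period).
- optics.get_image(name): name is "scene" or "top" or "wrist"; returns the picture (400x640x3 uint8, red, green, blue); there is no depth.
- optics.calibration(name): a dict with "fov_y" (degrees; the focal length in pixels is half the picture's height over the tangent of half this angle, whatever the lens; pixels are square), "cx", "cy" (the principal point, pixels), "T" (4x4, takes a point from camera to world coordinates). Camera axes: x right, y down, z forward; pixel columns grow to the right and rows downward; lengths in m; the calibration is good to about 2 mm. A picture is of the moment at which its call begins: read the wrist's pose just before it. calibration takes no time and is no camera call; for the wrist camera it gives the pose at the moment of the call.
- env.close_job(): hands the job in; it is judged then, once.
The state is a dict: "time_s": time; "q": joint angles; "qvel": joint speeds; "joint_efforts": joint torques, N m; "position": TCP position; "tool_rot": TCP orientation; "ft_force": force on the tool from outside, world axes, zero at the start; "wrist_torque": the same for the moment, N m; "grip_width": finger opening in m; "gripper_force": force on a finger pad.
Only numpy, scipy, OpenCV 4.12 (cv2) and the standard library are available. Lean on these libraries where they do the work, as an engineer would, in place of code of your own. Each camera call takes 0.05 s, during which the arm holds its last target. There are 200 camera calls.

## Task

Stand each of the four spray cans in the round black holder of the job tray whose bracket is painted the same colour as the can's cap. Keep the cans upright all the way and set them down gently, without dropping them. Leave the red oil bottle and the screw jar where they stand.

Things in the scene. Friction and masses are not known exactly. Their poses are not given: they have to be found in the camera images.
- can_red: Spray can with red cap, standing upright: aluminium body 45 mm across and 92 mm tall with a red band round it, then a neck, then the red cap, 44 mm across, from 97 to 130 mm above the bottom (overall height 130 mm). About 160 g. Loose. Origin: centre of its underside, z up along the can. Best gripped from above by its cap.
- can_yellow: Spray can with yellow cap, standing upright: aluminium body 45 mm across and 92 mm tall with a yellow band round it, then a neck, then the yellow cap, 44 mm across, from 97 to 130 mm above the bottom (overall height 130 mm). About 160 g. Loose. Origin: centre of its underside, z up along the can. Best gripped from above by its cap.
- can_blue: Spray can with blue cap, standing upright: aluminium body 45 mm across and 92 mm tall with a blue band round it, then a neck, then the blue cap, 44 mm across, from 97 to 130 mm above the bottom (overall height 130 mm). About 160 g. Loose. Origin: centre of its underside, z up along the can. Best gripped from above by its cap.
- can_green: Spray can with green cap, standing upright: aluminium body 45 mm across and 92 mm tall with a green band round it, then a neck, then the green cap, 44 mm across, from 97 to 130 mm above the bottom (overall height 130 mm). About 160 g. Loose. Origin: centre of its underside, z up along the can. Best gripped from above by its cap.
- tray_red: Fixed job tray: 4 mm steel plate 84 mm wide with a round black can holder and, beyond it, a bracket painted red. Origin: on the bench at the holder's centre; x points to the bracket, z up. Holder ring: 65 mm inside, 73 outside diameter, rim 16 mm and floor 4 mm above the bench. Bracket: x 49 to 107 mm, 60 wide, 10 high, with a flange 46 mm high at x 101 to 107.
- tray_yellow: Fixed job tray: 4 mm steel plate 84 mm wide with a round black can holder and, beyond it, a bracket painted yellow. Origin: on the bench at the holder's centre; x points to the bracket, z up. Holder ring: 65 mm inside, 73 outside diameter, rim 16 mm and floor 4 mm above the bench. Bracket: x 49 to 107 mm, 60 wide, 10 high, with a flange 46 mm high at x 101 to 107.
- tray_blue: Fixed job tray: 4 mm steel plate 84 mm wide with a round black can holder and, beyond it, a bracket painted blue. Origin: on the bench at the holder's centre; x points to the bracket, z up. Holder ring: 65 mm inside, 73 outside diameter, rim 16 mm and floor 4 mm above the bench. Bracket: x 49 to 107 mm, 60 wide, 10 high, with a flange 46 mm high at x 101 to 107.
- tray_green: Fixed job tray: 4 mm steel plate 84 mm wide with a round black can holder and, beyond it, a bracket painted green. Origin: on the bench at the holder's centre; x points to the bracket, z up. Holder ring: 65 mm inside, 73 outside diameter, rim 16 mm and floor 4 mm above the bench. Bracket: x 49 to 107 mm, 60 wide, 10 high, with a flange 46 mm high at x 101 to 107.
- oil_bottle: Bystander, to be left alone: red squeeze oil bottle, 54 mm across, 138 mm tall, with a shoulder and a pointed red nozzle. Loose. Origin: centre of its underside.
- screw_jar: Bystander, to be left alone: glass jar of brass screws, 62 mm across, with a blue lid 66 mm across, 76 mm tall overall. Loose. Origin: centre of its underside.
Things that resemble listed ones, but are neither listed nor needed, are in the scene too. What is shaped like the tray_blue but pink is not meant.

How it is judged (in metres and radians):
At the end, for the whole second after the job is handed in: Each of the four cans stands upright (within 0.1 rad) on the floor of the holder of its own colour's tray (bottom less than 9 mm above the bench, centre within 14 mm of the holder's centre, which holds whenever it is down inside the ring), released and at rest (horizontal distance between can_red and tray_red below 0.014 m and z of can_red in the frame of tray_red below 0.009 m and angle between each of can_red, can_yellow, can_blue, can_green's own z axis and vertical below 0.1 rad and linear speed of each of can_red, can_yellow, can_blue, can_green below 0.02 m/s and horizontal distance between can_yellow and tray_yellow below 0.014 m and z of can_yellow in the frame of tray_yellow below 0.009 m and horizontal distance between can_blue and tray_blue below 0.014 m and z of can_blue in the frame of tray_blue below 0.009 m and horizontal distance between can_green and tray_green below 0.014 m and z of can_green in the frame of tray_green below 0.009 m); the robot touches nothing.
It fails at once if a spray can leans more than 0.5 rad (angle between any of can_red, can_yellow, can_blue, can_green's own z axis and vertical above 0.5 rad).
It fails at once if a spray can is dropped or thrown (it moves faster than 0.9 m/s, a fall of about 40 mm, while not held by the fingers) ((linear speed of can_red above 0.9 m/s and contact force between the fingers and can_red below 0.3 N) or (linear speed of can_yellow above 0.9 m/s and contact force between the fingers and can_yellow below 0.3 N) or (linear speed of can_blue above 0.9 m/s and contact force between the fingers and can_blue below 0.3 N) or (linear speed of can_green above 0.9 m/s and contact force between the fingers and can_green below 0.3 N)).
It fails at once if the oil bottle or the screw jar is moved more than 25 mm or leans more than 0.3 rad (distance of any of oil_bottle, screw_jar from where it was at the start of the episode above 0.025 m or angle between any of oil_bottle, screw_jar's own z axis and vertical above 0.3 rad).
It also fails if it takes over 106 s, if anything falls off the work surface, if the arm or the gripper's body presses on something with over 40 N, if the wrist force passes 120 N, or if a joint passes its speed limit or range.

## Working session

There is one attempt and no reset: what is moved stays moved. The work goes in short steps, Python scripts to look and compute and a shell command to move; the robot and the scene stay as the last step left them, time stands still between calls to the robot, and variables do not carry over. Pictures are saved under pics/ and viewed, at most 14 in all, crops included, and the job is handed in when it is done.

```bash
ls; mkdir -p pics
python3 - <<'E'
from rig import env, optics
import cv2
for n in ("top","scene"):
    c=optics.calibration(n); print(n,c)
    cv2.imwrite(f"pics/{n}0.png",optics.get_image(n)[:,:,::-1])
s=env.observe(); print(s["time_s"],s["position"],s["tool_rot"],s["grip_width"],env.hold_point_z)
E
```

```text
pics
top {'fov_y': 52.2687541795492, 'cx': 320.9706121892632, 'cy': 209.45397533061316, 'T': array([[-0.01783351, -0.99252285,  0.12074913,  0.30889713],
       [-0.99969103,  0.01979179,  0.0150378 , -0.00751547],
       [-0.0173152 , -0.12044365, -0.99256915,  1.13207649],
       [ 0.        ,  0.        ,  0.        ,  1.        ]])}
scene {'fov_y': 44.978321928952795, 'cx': 320.6904929040473, 'cy': 199.3801417257982, 'T': array([[-0.3501642 ,  0.77477367, -0.52641314,  1.08655962],
       [ 0.93668749,  0.29039017, -0.19567855,  0.2299914 ],
       [ 0.00125861, -0.56160423, -0.82740505,  1.06149802],
       [ 0.        ,  0.        ,  0.        ,  1.        ]])}
0.1 [ 0.18639786 -0.51718099  0.23077236] [[ 9.40791433e-01  3.38985920e-01 -1.59848987e-04]
 [ 3.38985833e-01 -9.40790579e-01  1.30069351e-03]
 [ 2.90532366e-04 -1.27786785e-03 -9.99999141e-01]] 0.08572207158579001 0.0187
```

View pics/top0.png

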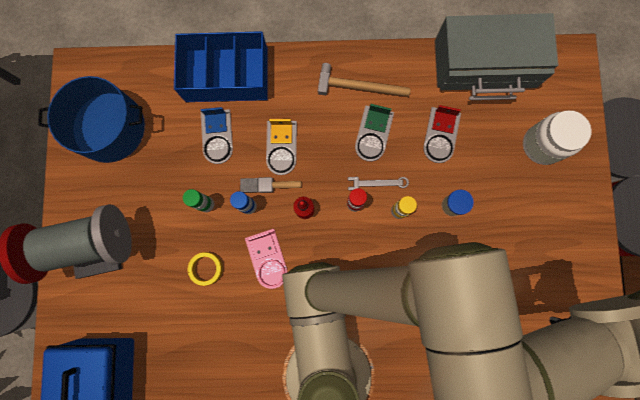

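View pics/scene0.png

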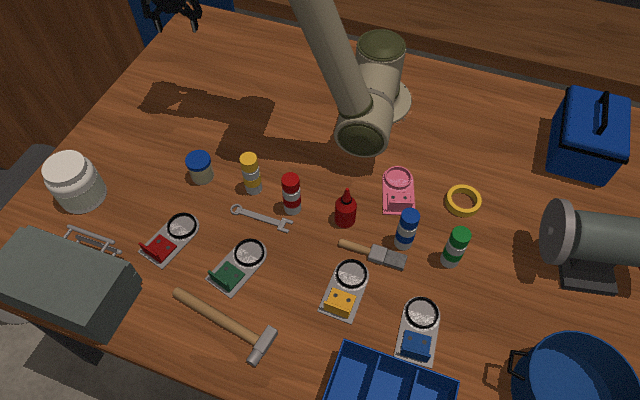

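Top view: the cans are green (192,199), blue (239,200), red (358,198) and yellow (406,205). The trays are blue (217,147), yellow (281,159), green (370,146) and red (438,148). Possible mix-ups are the oil bottle (304,207), the jar lid (459,202), the pink tray (270,270), the blue bin and the yellow ring. I'll enlarge the work area to check the choice.

Run:
```python
import cv2
a=cv2.imread("pics/top0.png")
cv2.imwrite("pics/c1.png",cv2.resize(a[95:220,170:330],None,fx=5,fy=4.8,interpolation=cv2.INTER_CUBIC)[:, :])
cv2.imwrite("pics/c2.png",cv2.resize(a[95:220,330:490],None,fx=5,fy=4.8,interpolation=cv2.INTER_CUBIC))
```

```text
(no output)
```

View pics/c1.png

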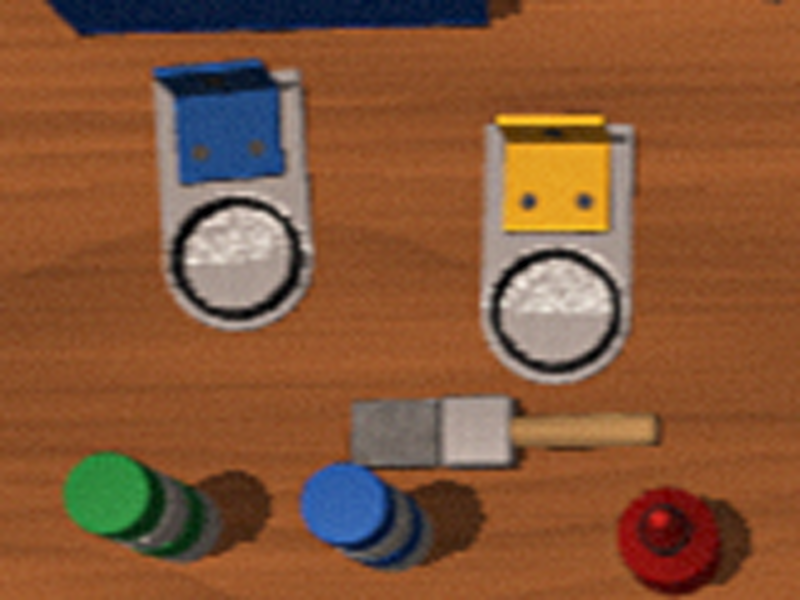

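View pics/c2.png

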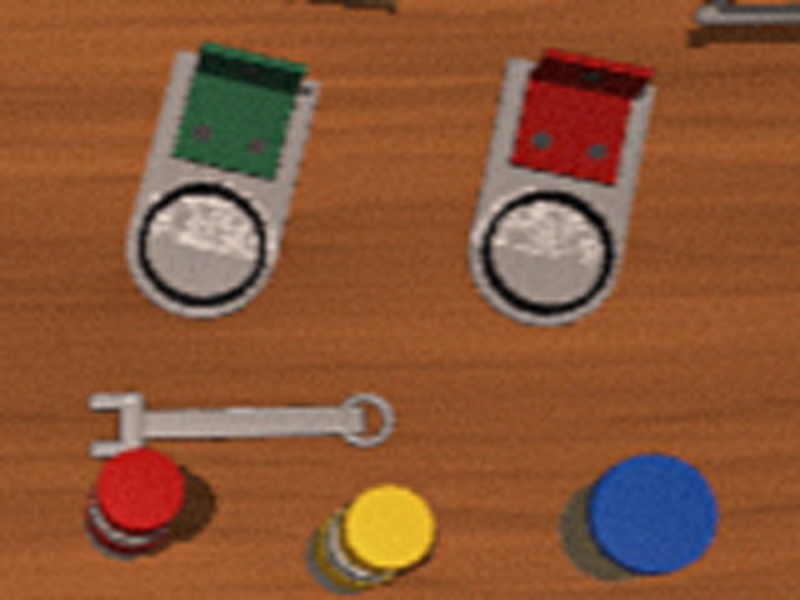

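The crops confirm the choice: four cans by cap colour and four trays by bracket colour. The oil bottle has a nozzle, the jar lid is wide and low, and the pink tray is out. Next I turn the pixels into positions and check them against the scene camera.

```bash
cat > h.py <<'E'
import numpy as np
from rig import env, optics
def ray(c,u,v):
    f=200/np.tan(np.radians(c["fov_y"]/2)); T=c["T"]
    return T[:3,3], T[:3,:3]@np.array([(u-c["cx"])/f,(v-c["cy"])/f,1])
def at(c,u,v,z):
    o,d=ray(c,u,v); return o+d*(z-o[2])/d[2]
def proj(c,p):
    f=200/np.tan(np.radians(c["fov_y"]/2)); T=c["T"]
    q=T[:3,:3].T@(np.array(p)-T[:3,3]); return np.array([c["cx"]+f*q[0]/q[2],c["cy"]+f*q[1]/q[2]])
E
python3 - <<'E'
from h import *
t=optics.calibration("top"); s=optics.calibration("scene")
np.set_printoptions(precision=4,suppress=True)
P={"can_g":(107,494,170,.13),"can_b":(345,504,170,.13),"can_r":(140,489,330,.13),"can_y":(389,527,330,.13),
"tr_b":(237,258,170,.016),"tr_y":(556,311,170,.016),"tr_g":(203,244,330,.016),"tr_r":(547,253,330,.016),"jar":(653,513,330,.076)}
S={"can_g":(460,236),"can_b":(409,215),"can_r":(291,180),"can_y":(249,158),"tr_b":(422,312),"tr_y":(351,275),"tr_g":(250,254),"tr_r":(182,227),"jar":(198,158)}
for k,(u,v,x0,z) in P.items():
    uu,vv=(u+.5)/5-.5+x0,(v+.5)/4.8-.5+95
    p=at(t,uu,vv,z); print(k,p[:2],"r",np.hypot(p[0],p[1]),"scene",at(s,*S[k],z)[:2],proj(s,p)-S[k])
# size check: ring outer dia blue; cap dia
for u1,u2,v,x0,z in ((169,306,258,170,.016),(65,150,494,170,.13)):
    a=at(t,u1/5+x0,v/4.8+95,z);b=at(t,u2/5+x0,v/4.8+95,z);print(np.linalg.norm(a-b))
E
```

```text
can_g [0.4673 0.332 ] r 0.5732325256193633 scene [0.4774 0.3333] [ 0.3106 -3.8769]
can_b [0.4596 0.2125] r 0.5063927699916653 scene [0.4636 0.2134] [ 0.0788 -1.4716]
can_r [ 0.4614 -0.0838] r 0.4689836352884281 scene [ 0.4663 -0.0765] [-2.0248 -2.3924]
can_y [ 0.4391 -0.2061] r 0.48510989260793375 scene [ 0.4403 -0.1997] [-2.1683 -1.0512]
tr_b [0.6242 0.2997] r 0.6924339125503844 scene [0.6291 0.3047] [-1.6263 -2.6619]
tr_y [0.5883 0.1195] r 0.6003651771693532 scene [0.5987 0.1255] [-1.0063 -4.5258]
tr_g [ 0.6228 -0.132 ] r 0.6366637056741341 scene [ 0.6318 -0.1219] [-2.1757 -4.3575]
tr_r [ 0.6131 -0.3237] r 0.6933092737147472 scene [ 0.6226 -0.3147] [-1.2586 -4.0987]
jar [ 0.451 -0.354] r 0.5733613338128083 scene [ 0.4497 -0.3495] [-1.773  -0.0826]
0.07768402496627926
0.042729195870653415
```

```bash
cat >> h.py <<'E'
def go(x,y,z):
    s=env.observe(); d=s["tool_rot"].T@(np.array([x,y,z])-s["position"])/.04
    print("t %.1f"%s["time_s"],"pos",np.round(s["position"],4),"units",np.round(d,3))
E
python3 -m jog '[{"linear":[0.4,-0.25,0]},{"linear":[0.8,-0.5,0]},{"linear":[0.84,-0.5,0]},{"linear":[0.84,-0.5,0]},{"linear":[0.84,-0.5,0]},{"linear":[0.84,-0.5,0]},{"linear":[0.84,-0.5,0]},{"linear":[0.84,-0.5,0]},{"linear":[0.84,-0.5,0]},{"linear":[0.84,-0.5,0]},{"linear":[0.44,-0.25,0]},{"linear":[0,0,0]}]'
python3 - <<'E'
from h import *
import cv2
np.set_printoptions(precision=4,suppress=True)
c=optics.calibration("wrist"); im=optics.get_image("wrist")
cv2.imwrite("pics/w1.png",im[:,:,::-1]); print(c)
print(proj(c,[.4391,-.2061,.13]),proj(c,env.observe()["position"]))
go(.4391,-.2061,.231)
E
```

```text
{'fov_y': 64.42265294275704, 'cx': 318.1404463005254, 'cy': 204.81482815745537, 'T': array([[ 0.3385, -0.8976, -0.2823,  0.2584],
       [-0.941 , -0.323 , -0.1012, -0.492 ],
       [-0.0004,  0.2999, -0.954 ,  0.3743],
       [ 0.    ,  0.    ,  0.    ,  1.    ]])}
[-112.7991 -475.0368] [316.99   264.0607]
t 0.1 pos [ 0.1864 -0.5172  0.2309] units [ 8.58  -5.177  0.004]invalid input
```

View pics/w1.png

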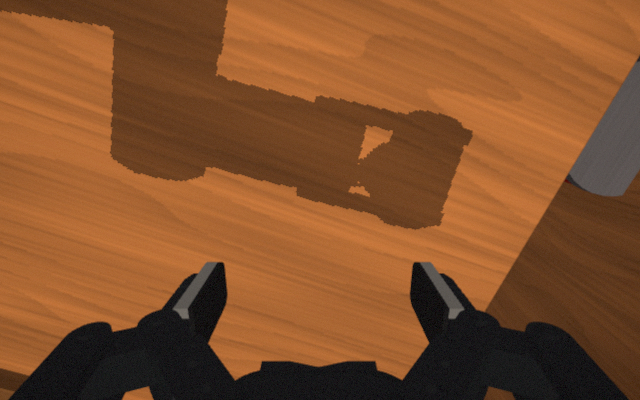

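The jog call was refused and the arm didn't move, so the wrist view shows only bare bench and the fingers. "roll" is probably required in every row, so I'll add it.

```bash
python3 -m jog '[{"linear":[0.4,-0.25,0],"roll":0},{"linear":[0.8,-0.5,0],"roll":0},{"linear":[0.84,-0.5,0],"roll":0},{"linear":[0.84,-0.5,0],"roll":0},{"linear":[0.84,-0.5,0],"roll":0},{"linear":[0.84,-0.5,0],"roll":0},{"linear":[0.84,-0.5,0],"roll":0},{"linear":[0.84,-0.5,0],"roll":0},{"linear":[0.84,-0.5,0],"roll":0},{"linear":[0.84,-0.5,0],"roll":0},{"linear":[0.44,-0.25,0],"roll":0},{"linear":[0,0,0],"roll":0}]'
python3 - <<'E'
from h import *
import cv2
c=optics.calibration("wrist"); im=optics.get_image("wrist")
cv2.imwrite("pics/w2.png",im[:,:,::-1])
print(proj(c,[.4391,-.2061,.13]),proj(c,env.observe()["position"]))
go(.4391,-.2061,.231)
E
```

```text
time_s: 1.15
position: [0.435, -0.2129, 0.2312]
tool_rot: [[0.939, 0.343, 0.0], [0.343, -0.939, 0.001], [0.001, -0.001, -1.0]]
ft_force: [-0.2, 0.0, 0.2]
grip_width: 0.0855
gripper_force: 0.0
[311.17654434 196.70133409] [319.09223464 266.44928958]
t 1.2 pos [ 0.434  -0.2144  0.2311] units [ 0.192 -0.151  0.003]
```

View pics/w2.png

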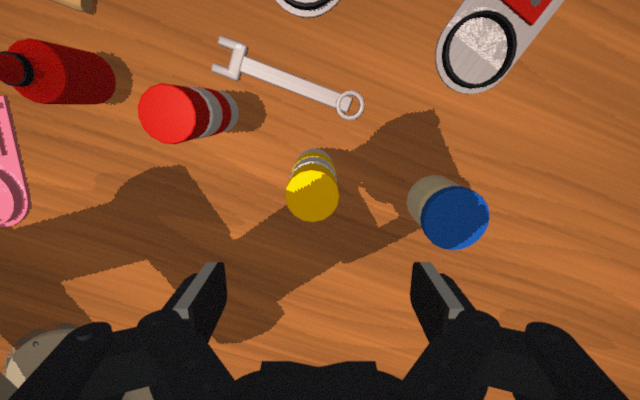

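The wrist view shows the yellow cap centred at (312,195) against a predicted (311,197). The red cap is at (171,112), the red tray's ring at (479,49) and the jar lid at (455,218). I'll check those readings too.

Run:
```python
from h import *
c=optics.calibration("wrist")
for n,u,v,z in (("can_y",312,195,.13),("can_r",171,112,.13),("tr_r",479,49,.016),("jar",455,217,.076)): print(n,at(c,u,v,z).round(4))
go(.4391,-.2061,.096)
```

```text
can_y [ 0.4396 -0.2079  0.13  ]
can_r [ 0.464  -0.0885  0.13  ]
tr_r [ 0.6137 -0.3255  0.016 ]
jar [ 0.4523 -0.3539  0.076 ]
t 1.2 pos [ 0.434  -0.2144  0.2311] units [ 0.193 -0.15   3.378]
```

Top and wrist positions agree within 5 mm. Now I grasp yellow.

```bash
python3 -m jog '[{"linear":[0.19,-0.13,0.2],"roll":0},{"linear":[0,0,0.5],"roll":0},{"linear":[0,0,0.6],"roll":0},{"linear":[0,0,0.6],"roll":0},{"linear":[0,0,0.5],"roll":0},{"linear":[0,0,0.45],"roll":0},{"linear":[0,0,0.35],"roll":0},{"linear":[0,0,0.18],"roll":0},{"linear":[0,0,0],"roll":0},{"linear":[0,0,0],"roll":0}]' 1
python3 -m jog '[{"linear":[0,0,0],"roll":0},{"linear":[0,0,0],"roll":0},{"linear":[0,0,0],"roll":0},{"linear":[0,0,0],"roll":0},{"linear":[0,0,0],"roll":0},{"linear":[0,0,0],"roll":0},{"linear":[0,0,0],"roll":0},{"linear":[0,0,0],"roll":0},{"linear":[0,0,0],"roll":0},{"linear":[0,0,0],"roll":0}]' -1 45
python3 -m jog '[{"linear":[0,0,-0.1],"roll":0},{"linear":[0,0,-0.3],"roll":0},{"linear":[0,0,-0.5],"roll":0},{"linear":[0,0,-0.6],"roll":0},{"linear":[0,0,-0.6],"roll":0},{"linear":[0,0,-0.6],"roll":0},{"linear":[0,0,-0.6],"roll":0},{"linear":[0,0,-0.4],"roll":0},{"linear":[0,0,-0.3],"roll":0},{"linear":[0,0,0],"roll":0}]'
python3 -c "
from h import *
go(.5883,.1195,.26)"
```

```text
time_s: 2.03
position: [0.4385, -0.2089, 0.0962]
tool_rot: [[0.941, 0.338, -0.0], [0.338, -0.941, 0.0], [-0.0, -0.0, -1.0]]
ft_force: [-0.4, -0.2, 0.5]
grip_width: 0.0856
gripper_force: 0.0
time_s: 2.87
position: [0.4388, -0.2083, 0.0968]
tool_rot: [[0.941, 0.339, 0.001], [0.339, -0.941, -0.0], [0.001, 0.001, -1.0]]
ft_force: [-1.7, 1.0, 5.4]
grip_width: 0.0431
gripper_force: 44.9
time_s: 3.7
position: [0.4391, -0.2088, 0.2586]
tool_rot: [[0.941, 0.339, 0.004], [0.339, -0.941, -0.003], [0.002, 0.004, -1.0]]
ft_force: [0.1, -0.1, -2.3]
grip_width: 0.0429
gripper_force: 46.0
t 3.7 pos [ 0.4391 -0.2088  0.2586] units [ 6.291 -6.458 -0.046]
```

```bash
python3 -m jog '[{"linear":[0.1,-0.1,0],"roll":0},{"linear":[0.3,-0.3,0],"roll":0},{"linear":[0.5,-0.5,0],"roll":0},{"linear":[0.65,-0.65,0],"roll":0},{"linear":[0.68,-0.7,0],"roll":0},{"linear":[0.68,-0.7,0],"roll":0},{"linear":[0.68,-0.7,0],"roll":0},{"linear":[0.68,-0.7,0],"roll":0},{"linear":[0.65,-0.65,0],"roll":0},{"linear":[0.5,-0.5,0],"roll":0},{"linear":[0.3,-0.3,0],"roll":0},{"linear":[0.1,-0.1,0],"roll":0}]'
python3 - <<'E'
from h import *
import cv2
c=optics.calibration("wrist"); im=optics.get_image("wrist")
cv2.imwrite("pics/w3.png",im[:,:,::-1])
for p in ([.5883,.1195,.016],[.6242,.2997,.016],[.6228,-.132,.016],[.4596,.2125,.13],[.4673,.332,.13]): print(proj(c,p))
go(.5883,.1195,.1)
np.save("c3.npy",c["T"])
E
```

```text
time_s: 4.7
position: [0.5777, 0.0954, 0.2542]
tool_rot: [[0.94, 0.342, -0.003], [0.342, -0.94, 0.001], [-0.003, -0.002, -1.0]]
ft_force: [-1.2, -1.2, -1.0]
grip_width: 0.0431
gripper_force: 45.9
[301.88037577 155.1491223 ]
[159.09419371  69.33797472]
[500.83130508 197.86988122]
[158.26046814 268.20273146]
[ 28.09185694 220.44995082]
t 4.8 pos [0.5777 0.0947 0.2544] units [ 0.471 -0.486  3.86 ]
```

View pics/w3.png

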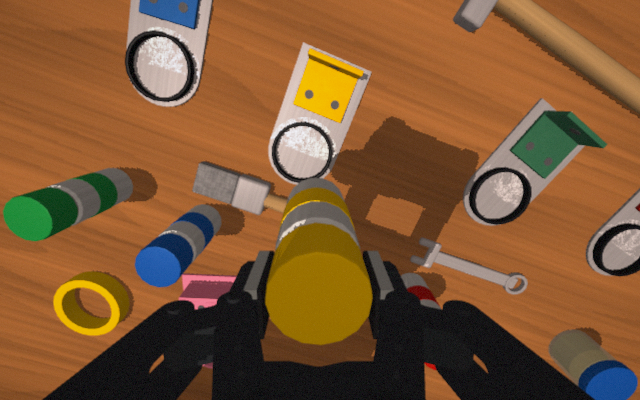

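The wrist view shows yellow held upright. The ring centres are yellow (303,152), blue (161,66) and green (499,196). The blue cap is at (166,259) and the green cap at (40,216).

Run:
```python
from h import *
c=optics.calibration("wrist"); c["T"]=np.load("c3.npy")
for n,u,v,z in (("tr_y",303,152,.016),("tr_b",161,66,.016),("tr_g",499,196,.016),("can_b",160,263,.13),("can_b",166,260,.13),("can_g",30,220,.13),("can_g",40,216,.13)): print(n,u,at(c,u,v,z).round(4))
go(.590,.1195,.1)
```

```text
tr_y 303 [0.5923 0.1195 0.016 ]
tr_b 161 [0.6283 0.2984 0.016 ]
tr_g 499 [ 0.6242 -0.1286  0.016 ]
can_b 160 [0.4656 0.212  0.13  ]
can_b 166 [0.4706 0.2074 0.13  ]
can_g 30 [0.4683 0.3304 0.13  ]
can_g 40 [0.4753 0.3223 0.13  ]
t 4.8 pos [0.5777 0.0947 0.2544] units [ 0.511 -0.472  3.86 ]
```

```bash
python3 -m jog '[{"linear":[0.15,-0.14,0],"roll":0},{"linear":[0.2,-0.19,0],"roll":0},{"linear":[0.16,-0.14,0.2],"roll":0},{"linear":[0,0,0.45],"roll":0},{"linear":[0,0,0.5],"roll":0},{"linear":[0,0,0.5],"roll":0},{"linear":[0,0,0.5],"roll":0},{"linear":[0,0,0.4],"roll":0},{"linear":[0,0,0.2],"roll":0},{"linear":[0,0,0],"roll":0},{"linear":[0,0,0],"roll":0}]'
python3 - <<'E'
from h import *
import cv2
c=optics.calibration("wrist"); im=optics.get_image("wrist")
cv2.imwrite("pics/w4.png",im[:,:,::-1])
go(.5905,.1195,.101)
E
```

```text
time_s: 5.67
position: [0.5907, 0.117, 0.1463]
tool_rot: [[0.941, 0.339, 0.0], [0.339, -0.941, 0.0], [0.0, 0.0, -1.0]]
ft_force: [0.9, -0.1, -2.4]
grip_width: 0.0429
gripper_force: 45.9
t 5.7 pos [0.591 0.117 0.147] units [ 0.008 -0.063  1.15 ]
```

View pics/w4.png

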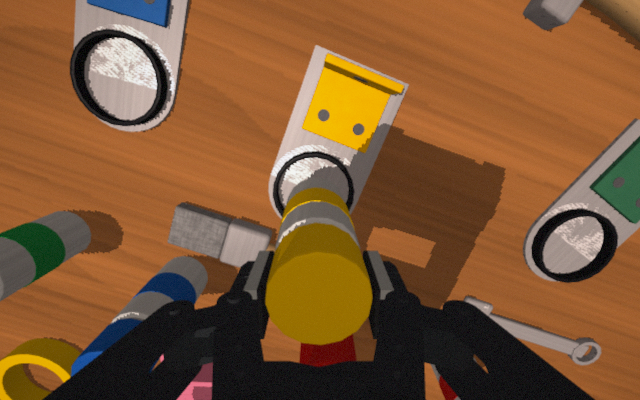

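The can hangs above the yellow ring, whose centre is near (314,188); its left, right and top edges are at 274, 354 and 147.

Run:
```python
from h import *
c=optics.calibration("wrist")
P=[proj(c,[.591+.0365*np.cos(a),.1195+.0365*np.sin(a),.016]) for a in np.linspace(0,6.28,200)]
P=np.array(P);print(P.min(0),P.max(0), "ring if centred .591 .1195; measured left 274 right 354 top 147")
```

```text
[273.86525799 152.58368167] [355.37633753 231.30144669] ring if centred .591 .1195; measured left 274 right 354 top 147
```

```bash
python3 -m jog '[{"linear":[0.05,-0.06,0.1],"roll":0},{"linear":[0,0,0.25],"roll":0},{"linear":[0,0,0.25],"roll":0},{"linear":[0,0,0.2],"roll":0},{"linear":[0,0,0.12],"roll":0},{"linear":[0,0,0.08],"roll":0},{"linear":[0,0,0.05],"roll":0},{"linear":[0,0,0.05],"roll":0},{"linear":[0,0,0],"roll":0},{"linear":[0,0,0],"roll":0}]'
python3 -c "
from h import *
go(.5925,.12,.1008)"
```

```text
time_s: 6.55
position: [0.5917, 0.12, 0.1023]
tool_rot: [[0.941, 0.339, 0.0], [0.339, -0.941, -0.0], [0.0, 0.0, -1.0]]
ft_force: [0.4, 0.4, -1.6]
grip_width: 0.0431
gripper_force: 45.9
t 6.5 pos [0.5917 0.12   0.1023] units [0.02  0.007 0.038]
```

```bash
python3 -m jog '[{"linear":[0,0,0.03],"roll":0},{"linear":[0,0,0],"roll":0},{"linear":[0,0,0],"roll":0}]'
python3 -m jog '[{"linear":[0,0,0],"roll":0},{"linear":[0,0,0],"roll":0},{"linear":[0,0,0],"roll":0},{"linear":[0,0,0],"roll":0},{"linear":[0,0,0],"roll":0},{"linear":[0,0,0],"roll":0},{"linear":[0,0,0],"roll":0},{"linear":[0,0,0],"roll":0},{"linear":[0,0,0],"roll":0},{"linear":[0,0,0],"roll":0}]' 1
python3 -m jog '[{"linear":[0,0,-0.2],"roll":0},{"linear":[0,0,-0.4],"roll":0},{"linear":[0,0,-0.6],"roll":0},{"linear":[0,0,-0.6],"roll":0},{"linear":[0,0,-0.6],"roll":0},{"linear":[0,0,-0.6],"roll":0},{"linear":[0,0,-0.4],"roll":0},{"linear":[0,0,-0.2],"roll":0},{"linear":[0,0,0],"roll":0}]'
python3 - <<'E'
from h import *
go(.463,-.086,.24)
E
```

```text
time_s: 6.8
position: [0.5916, 0.12, 0.101]
tool_rot: [[0.941, 0.339, 0.0], [0.339, -0.941, -0.0], [0.0, 0.0, -1.0]]
ft_force: [0.7, -0.2, -1.7]
grip_width: 0.043
gripper_force: 45.9
time_s: 7.63
position: [0.5915, 0.12, 0.1009]
tool_rot: [[0.941, 0.339, -0.0], [0.339, -0.941, 0.0], [-0.0, -0.0, -1.0]]
ft_force: [-0.4, -1.1, 1.3]
grip_width: 0.0855
gripper_force: 0.0
time_s: 8.38
position: [0.592, 0.12, 0.247]
tool_rot: [[0.941, 0.339, 0.004], [0.339, -0.941, 0.0], [0.004, 0.001, -1.0]]
ft_force: [1.0, 0.0, -0.0]
grip_width: 0.0853
gripper_force: 0.0
t 8.4 pos [0.592 0.12  0.247] units [-4.781  3.753  0.164]
```

```bash
cat >> h.py <<'E'
def cap(name,x,y,z=.13):
    # cap top seen from wrist: bright colour blob nearest the predicted pixel
    import cv2
    c=optics.calibration("wrist"); im=optics.get_image("wrist"); pr=proj(c,[x,y,z])
    h=cv2.cvtColor(im,cv2.COLOR_RGB2HSV); lo,hi={"blue":(100,125),"green":(55,85),"red":(0,8)}[name]
    H,S,V=[h[...,i].astype(int) for i in range(3)]
    j=tuple(np.clip(pr.round().astype(int)[::-1],5,390)); v=np.median(V[j[0]-4:j[0]+5,j[1]-4:j[1]+5])
    m=((H>=lo)&(H<=hi)&(S>120)&(V>.75*v)).astype(np.uint8)
    n,l,st,ce=cv2.connectedComponentsWithStats(m); k=l[j]
    cv2.imwrite("pics/last.png",im[:,:,::-1])
    print("pred",pr,"blob",ce[k],st[k],"circle ctr world",at(c,st[k][0]+st[k][2]/2,st[k][1]+st[k][2]/2,z).round(4))
E
python3 -m jog '[{"linear":[-0.1,-0.15,0],"roll":0},{"linear":[-0.25,-0.36,0],"roll":0},{"linear":[-0.4,-0.58,0],"roll":0},{"linear":[-0.5,-0.73,0],"roll":0},{"linear":[-0.5,-0.73,0],"roll":0},{"linear":[-0.35,-0.5,0],"roll":0},{"linear":[-0.15,-0.22,0],"roll":0},{"linear":[0,0,0],"roll":0},{"linear":[0,0,0],"roll":0}]'
python3 -c "
from h import *
cap('blue',.462,.2125)
go(.4596,.2125,.096)"
```

```text
time_s: 9.13
position: [0.4627, 0.2125, 0.2444]
tool_rot: [[0.941, 0.339, -0.001], [0.339, -0.941, -0.0], [-0.001, 0.0, -1.0]]
ft_force: [1.0, 0.7, 1.1]
grip_width: 0.0854
gripper_force: 0.0
pred [316.95995945 199.97246328] blob [315.4318609  197.20065789] [ 291  170   50   55 2128] circle ctr world [0.4658 0.2147 0.13  ]
t 9.2 pos [0.4632 0.2121 0.2444] units [-0.079 -0.04   3.71 ]
```

View pics/last.png

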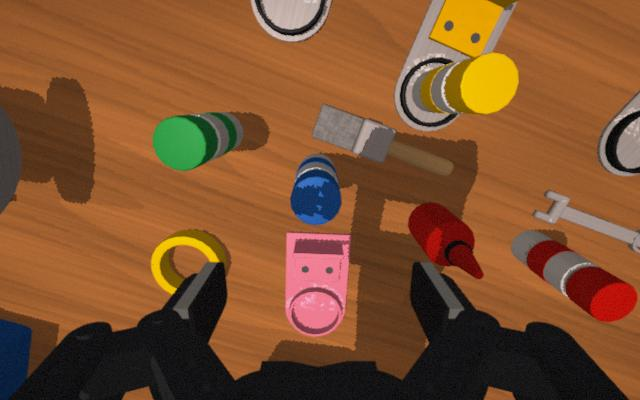

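Yellow stands inside its ring, and the blue cap is centred at (316,199), so I'm directly over it. Grasp next.

```bash
python3 -m jog '[{"linear":[-0.02,-0.02,0.2],"roll":0},{"linear":[0,0,0.5],"roll":0},{"linear":[0,0,0.6],"roll":0},{"linear":[0,0,0.7],"roll":0},{"linear":[0,0,0.6],"roll":0},{"linear":[0,0,0.5],"roll":0},{"linear":[0,0,0.4],"roll":0},{"linear":[0,0,0.2],"roll":0},{"linear":[0,0,0],"roll":0},{"linear":[0,0,0],"roll":0}]' 1
python3 -m jog '[{"linear":[0,0,0],"roll":0},{"linear":[0,0,0],"roll":0},{"linear":[0,0,0],"roll":0},{"linear":[0,0,0],"roll":0},{"linear":[0,0,0],"roll":0},{"linear":[0,0,0],"roll":0},{"linear":[0,0,0],"roll":0},{"linear":[0,0,0],"roll":0},{"linear":[0,0,0],"roll":0},{"linear":[0,0,0],"roll":0}]' -1 45
python3 -m jog '[{"linear":[0,0,-0.1],"roll":0},{"linear":[0,0,-0.3],"roll":0},{"linear":[0,0,-0.5],"roll":0},{"linear":[0,0,-0.6],"roll":0},{"linear":[0,0,-0.6],"roll":0},{"linear":[0,0,-0.5],"roll":0},{"linear":[0,0,-0.4],"roll":0},{"linear":[0,0,-0.2],"roll":0},{"linear":[0,0,0],"roll":0},{"linear":[0,0,0],"roll":0}]'
python3 -c "
from h import *
go(.6265,.2992,.1475)"
```

```text
time_s: 10.02
position: [0.462, 0.2127, 0.0969]
tool_rot: [[0.941, 0.338, -0.0], [0.338, -0.941, -0.0], [-0.0, -0.0, -1.0]]
ft_force: [-0.5, 0.5, 0.3]
grip_width: 0.0857
gripper_force: 0.0
time_s: 10.85
position: [0.4619, 0.2133, 0.0978]
tool_rot: [[0.941, 0.339, 0.002], [0.339, -0.941, 0.001], [0.002, 0.0, -1.0]]
ft_force: [-0.9, 0.6, 6.0]
grip_width: 0.043
gripper_force: 45.3
time_s: 11.68
position: [0.4612, 0.213, 0.2243]
tool_rot: [[0.941, 0.339, -0.001], [0.339, -0.941, -0.0], [-0.001, -0.0, -1.0]]
ft_force: [-0.9, -0.1, -1.5]
grip_width: 0.0426
gripper_force: 45.9
t 11.7 pos [0.4612 0.213  0.2243] units [ 4.62  -0.628  1.917]
```

```bash
python3 -m jog '[{"linear":[0.15,-0.02,0],"roll":0},{"linear":[0.35,-0.05,0],"roll":0},{"linear":[0.55,-0.08,0],"roll":0},{"linear":[0.65,-0.08,0],"roll":0},{"linear":[0.65,-0.09,0],"roll":0},{"linear":[0.65,-0.09,0],"roll":0},{"linear":[0.65,-0.08,0],"roll":0},{"linear":[0.5,-0.07,0],"roll":0},{"linear":[0.32,-0.05,0],"roll":0},{"linear":[0.15,-0.02,0],"roll":0},{"linear":[0,0,0],"roll":0}]'
python3 -m jog '[{"linear":[0,0,0.2],"roll":0},{"linear":[0,0,0.4],"roll":0},{"linear":[0,0,0.5],"roll":0},{"linear":[0,0,0.4],"roll":0},{"linear":[0,0,0.25],"roll":0},{"linear":[0,0,0.1],"roll":0},{"linear":[0,0,0],"roll":0},{"linear":[0,0,0],"roll":0}]'
python3 - <<'E'
from h import *
import cv2
go(.6265,.2992,.1)
c=optics.calibration("wrist"); im=optics.get_image("wrist")
cv2.imwrite("pics/w5.png",cv2.resize(im[80:300,210:430,::-1],None,fx=2.5,fy=2.5))
P=np.array([proj(c,[.6265+.0365*np.cos(a),.2992+.0365*np.sin(a),.016]) for a in np.linspace(0,6.28,200)])
print((P.min(0)-[210,80])*2.5,(P.max(0)-[210,80])*2.5)
E
```

```text
time_s: 12.6
position: [0.6274, 0.2997, 0.2228]
tool_rot: [[0.941, 0.339, -0.002], [0.339, -0.941, -0.001], [-0.003, -0.0, -1.0]]
ft_force: [-0.0, 0.3, -1.1]
grip_width: 0.0426
gripper_force: 45.9
time_s: 13.27
position: [0.627, 0.2994, 0.1518]
tool_rot: [[0.941, 0.339, 0.001], [0.339, -0.941, 0.0], [0.001, 0.0, -1.0]]
ft_force: [-0.3, 0.2, -0.5]
grip_width: 0.043
gripper_force: 45.9
t 13.3 pos [0.627  0.2994 0.1518] units [-1.400e-02  1.000e-03  1.295e+00]
[168.14869825 183.23887039] [368.40545367 376.62959768]
```

View pics/w5.png

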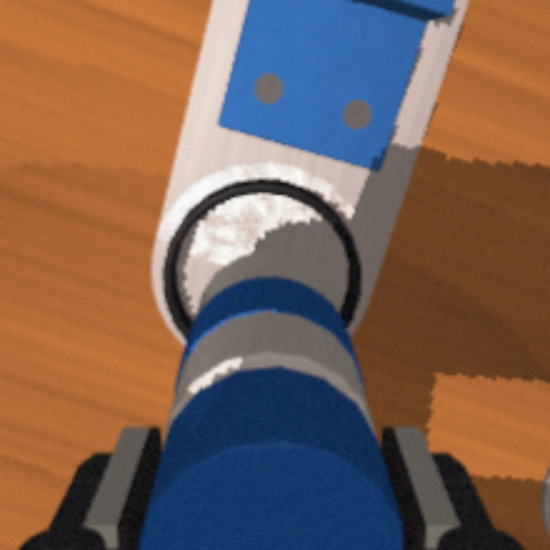

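The ring's edges are left 164, right 361 and top 179, about 2 mm from prediction. I'll correct for that and set the can down.

```bash
python3 -m jog '[{"linear":[0.03,-0.04,0.1],"roll":0},{"linear":[0,0,0.25],"roll":0},{"linear":[0,0,0.3],"roll":0},{"linear":[0,0,0.25],"roll":0},{"linear":[0,0,0.15],"roll":0},{"linear":[0,0,0.08],"roll":0},{"linear":[0,0,0.05],"roll":0},{"linear":[0,0,0.03],"roll":0},{"linear":[0,0,0.02],"roll":0},{"linear":[0,0,0],"roll":0},{"linear":[0,0,0],"roll":0}]'
```

```text
time_s: 14.23
position: [0.6276, 0.3013, 0.1021]
tool_rot: [[0.941, 0.339, 0.001], [0.339, -0.941, 0.0], [0.001, 0.0, -1.0]]
ft_force: [0.5, 0.4, -2.0]
grip_width: 0.043
gripper_force: 45.9
```

```bash
python3 -m jog '[{"linear":[0,0,0],"roll":0},{"linear":[0,0,0],"roll":0},{"linear":[0,0,0],"roll":0},{"linear":[0,0,0],"roll":0},{"linear":[0,0,0],"roll":0},{"linear":[0,0,0],"roll":0},{"linear":[0,0,0],"roll":0},{"linear":[0,0,0],"roll":0},{"linear":[0,0,0],"roll":0},{"linear":[0,0,0],"roll":0}]' 1
python3 -m jog '[{"linear":[0,0,-0.2],"roll":0},{"linear":[0,0,-0.4],"roll":0},{"linear":[0,0,-0.6],"roll":0},{"linear":[0,0,-0.6],"roll":0},{"linear":[0,0,-0.6],"roll":0},{"linear":[0,0,-0.6],"roll":0},{"linear":[0,0,-0.4],"roll":0},{"linear":[0,0,-0.2],"roll":0},{"linear":[0,0,0],"roll":0}]'
python3 -m jog '[{"linear":[-0.1,-0.06,0],"roll":0},{"linear":[-0.3,-0.18,0],"roll":0},{"linear":[-0.5,-0.3,0],"roll":0},{"linear":[-0.6,-0.35,0],"roll":0},{"linear":[-0.6,-0.35,0],"roll":0},{"linear":[-0.6,-0.35,0],"roll":0},{"linear":[-0.5,-0.28,0],"roll":0},{"linear":[-0.25,-0.15,0],"roll":0},{"linear":[-0.07,-0.05,0],"roll":0},{"linear":[0,0,0],"roll":0},{"linear":[0,0,0],"roll":0}]'
python3 -c "
from h import *
cap('green',.468,.331)
go(.468,.331,.096)"
```

```text
time_s: 15.07
position: [0.6274, 0.3013, 0.1017]
tool_rot: [[0.941, 0.339, -0.0], [0.339, -0.941, 0.0], [-0.0, -0.0, -1.0]]
ft_force: [-0.2, -0.0, 0.0]
grip_width: 0.0854
gripper_force: 0.0
time_s: 15.82
position: [0.6278, 0.3015, 0.2481]
tool_rot: [[0.941, 0.339, 0.004], [0.339, -0.941, 0.001], [0.004, 0.0, -1.0]]
ft_force: [0.2, 0.1, 0.4]
grip_width: 0.0854
gripper_force: 0.0
time_s: 16.73
position: [0.4677, 0.3313, 0.2452]
tool_rot: [[0.941, 0.339, -0.0], [0.339, -0.941, -0.0], [-0.0, 0.0, -1.0]]
ft_force: [0.9, 0.0, 0.1]
grip_width: 0.0853
gripper_force: 0.0
pred [317.6868896  198.87589514] blob [316.24334601 194.00047529] [ 292  167   50   55 2104] circle ctr world [0.4735 0.3336 0.13  ]
t 16.8 pos [0.4679 0.3312 0.2452] units [2.00e-03 5.00e-03 3.73e+00]
```

View pics/last.png

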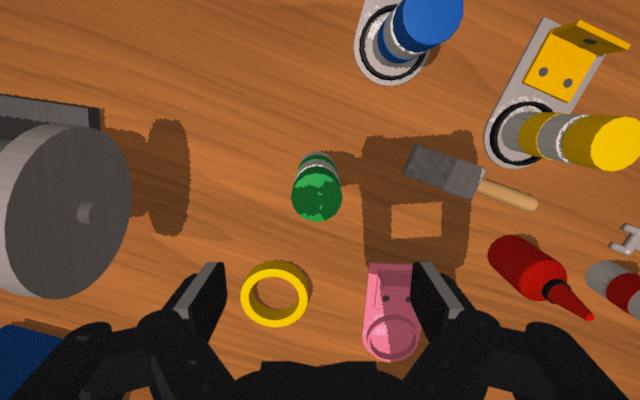

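Blue stands in its ring, and the green cap is at (317,196), directly below the tool to within 3 mm. Grasp.

```bash
python3 -m jog '[{"linear":[0.04,0,0.2],"roll":0},{"linear":[0,0,0.5],"roll":0},{"linear":[0,0,0.6],"roll":0},{"linear":[0,0,0.7],"roll":0},{"linear":[0,0,0.6],"roll":0},{"linear":[0,0,0.5],"roll":0},{"linear":[0,0,0.4],"roll":0},{"linear":[0,0,0.2],"roll":0},{"linear":[0,0,0],"roll":0},{"linear":[0,0,0],"roll":0}]' 1
python3 -m jog '[{"linear":[0,0,0],"roll":0},{"linear":[0,0,0],"roll":0},{"linear":[0,0,0],"roll":0},{"linear":[0,0,0],"roll":0},{"linear":[0,0,0],"roll":0},{"linear":[0,0,0],"roll":0},{"linear":[0,0,0],"roll":0},{"linear":[0,0,0],"roll":0},{"linear":[0,0,0],"roll":0},{"linear":[0,0,0],"roll":0}]' -1 45
python3 -m jog '[{"linear":[0,0,-0.1],"roll":0},{"linear":[0,0,-0.3],"roll":0},{"linear":[0,0,-0.5],"roll":0},{"linear":[0,0,-0.6],"roll":0},{"linear":[0,0,-0.6],"roll":0},{"linear":[0,0,-0.6],"roll":0},{"linear":[0,0,-0.6],"roll":0},{"linear":[0,0,-0.6],"roll":0},{"linear":[0,0,-0.4],"roll":0},{"linear":[0,0,-0.2],"roll":0},{"linear":[0,0,0],"roll":0}]'
python3 -c "
from h import *
go(.6235,-.13,.275)"
```

```text
time_s: 17.62
position: [0.4689, 0.3319, 0.0977]
tool_rot: [[0.941, 0.339, -0.0], [0.339, -0.941, -0.0], [-0.0, 0.0, -1.0]]
ft_force: [-0.4, 0.3, -1.0]
grip_width: 0.0857
gripper_force: 0.0
time_s: 18.45
position: [0.4688, 0.3323, 0.0987]
tool_rot: [[0.941, 0.339, 0.002], [0.339, -0.941, 0.001], [0.002, -0.0, -1.0]]
ft_force: [-1.7, 0.0, 6.7]
grip_width: 0.0428
gripper_force: 45.4
time_s: 19.37
position: [0.4686, 0.3321, 0.279]
tool_rot: [[0.941, 0.339, 0.002], [0.339, -0.941, 0.001], [0.002, -0.0, -1.0]]
ft_force: [0.0, 0.3, -2.5]
grip_width: 0.043
gripper_force: 46.0
t 19.4 pos [0.4686 0.3321 0.279 ] units [-0.274 12.182  0.097]
```

```bash
python3 -m jog '[{"linear":[0,0.1,0],"roll":0},{"linear":[0,0.3,0],"roll":0},{"linear":[0,0.5,0],"roll":0},{"linear":[-0.02,0.69,0],"roll":0},{"linear":[-0.02,0.69,0],"roll":0},{"linear":[-0.02,0.69,0],"roll":0},{"linear":[-0.02,0.69,0],"roll":0},{"linear":[-0.02,0.69,0],"roll":0},{"linear":[-0.02,0.69,0],"roll":0},{"linear":[-0.02,0.69,0],"roll":0},{"linear":[-0.02,0.69,0],"roll":0},{"linear":[-0.02,0.69,0],"roll":0}]'
python3 -m jog '[{"linear":[-0.02,0.69,0],"roll":0},{"linear":[-0.02,0.69,0],"roll":0},{"linear":[-0.02,0.69,0],"roll":0},{"linear":[-0.02,0.69,0],"roll":0},{"linear":[-0.02,0.69,0],"roll":0},{"linear":[0,0.69,0],"roll":0},{"linear":[0,0.5,0],"roll":0},{"linear":[0,0.3,0],"roll":0},{"linear":[0,0.13,0],"roll":0},{"linear":[0,0,0],"roll":0},{"linear":[0,0,0],"roll":0}]'
python3 -c "
from h import *
go(.6235,-.13,.1525)"
```

```text
time_s: 20.37
position: [0.5578, 0.0597, 0.2764]
tool_rot: [[0.941, 0.338, -0.003], [0.338, -0.941, -0.0], [-0.002, -0.001, -1.0]]
ft_force: [-0.2, -0.4, -3.2]
grip_width: 0.043
gripper_force: 46.1
time_s: 21.28
position: [0.6227, -0.1295, 0.2774]
tool_rot: [[0.941, 0.339, -0.001], [0.339, -0.941, 0.001], [-0.001, -0.001, -1.0]]
ft_force: [-0.1, 0.4, -2.2]
grip_width: 0.0431
gripper_force: 46.2
t 21.3 pos [ 0.6227 -0.1295  0.2774] units [0.017 0.021 3.122]
```

```bash
python3 -m jog '[{"linear":[0.02,0.02,0.2],"roll":0},{"linear":[0,0,0.4],"roll":0},{"linear":[0,0,0.5],"roll":0},{"linear":[0,0,0.5],"roll":0},{"linear":[0,0,0.5],"roll":0},{"linear":[0,0,0.5],"roll":0},{"linear":[0,0,0.35],"roll":0},{"linear":[0,0,0.15],"roll":0},{"linear":[0,0,0],"roll":0},{"linear":[0,0,0],"roll":0}]'
python3 - <<'E'
from h import *
import cv2
go(.6235,-.13,.1027)
c=optics.calibration("wrist"); im=optics.get_image("wrist")
cv2.imwrite("pics/w6.png",cv2.resize(im[80:300,210:430,::-1],None,fx=2.5,fy=2.5))
P=np.array([proj(c,[.6235+.0365*np.cos(a),-.13+.0365*np.sin(a),.016]) for a in np.linspace(0,6.28,200)])
print((P.min(0)-[210,80])*2.5,(P.max(0)-[210,80])*2.5)
E
```

```text
time_s: 22.12
position: [0.6242, -0.1301, 0.1543]
tool_rot: [[0.941, 0.34, 0.001], [0.34, -0.941, -0.0], [0.001, 0.0, -1.0]]
ft_force: [0.5, -0.4, -1.7]
grip_width: 0.0429
gripper_force: 46.2
t 22.1 pos [ 0.6242 -0.1301  0.1543] units [-0.015 -0.009  1.29 ]
[167.81173646 182.25579697] [366.43058391 374.15940058]
```

View pics/w6.png

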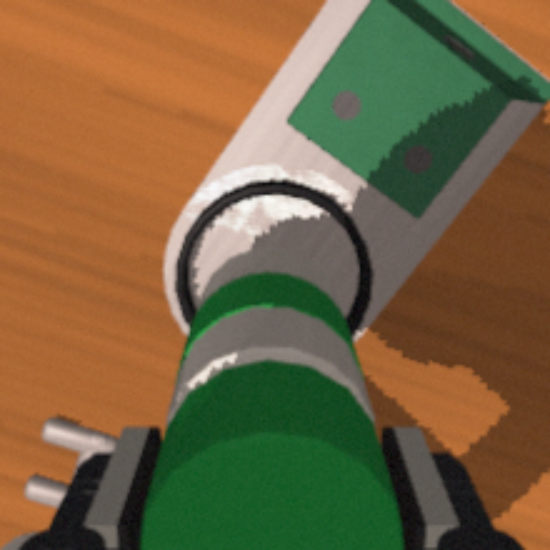

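The ring's edges are left 176, right 372 and top 180, so it lies about 2.5 mm to the tool's +y. I'll correct for that and lower.

```bash
python3 -m jog '[{"linear":[0.01,0.05,0.1],"roll":0},{"linear":[0,0,0.25],"roll":0},{"linear":[0,0,0.3],"roll":0},{"linear":[0,0,0.25],"roll":0},{"linear":[0,0,0.15],"roll":0},{"linear":[0,0,0.1],"roll":0},{"linear":[0,0,0.06],"roll":0},{"linear":[0,0,0.03],"roll":0},{"linear":[0,0,0.02],"roll":0},{"linear":[0,0,0],"roll":0},{"linear":[0,0,0],"roll":0}]'
```

```text
time_s: 23.08
position: [0.6252, -0.1324, 0.1037]
tool_rot: [[0.941, 0.339, 0.001], [0.339, -0.941, -0.0], [0.0, 0.0, -1.0]]
ft_force: [0.1, 0.3, -2.5]
grip_width: 0.0428
gripper_force: 46.2
```

```bash
python3 -m jog '[{"linear":[0,0,0.02],"roll":0},{"linear":[0,0,0],"roll":0}]'
python3 -m jog '[{"linear":[0,0,0],"roll":0},{"linear":[0,0,0],"roll":0},{"linear":[0,0,0],"roll":0},{"linear":[0,0,0],"roll":0},{"linear":[0,0,0],"roll":0},{"linear":[0,0,0],"roll":0},{"linear":[0,0,0],"roll":0},{"linear":[0,0,0],"roll":0},{"linear":[0,0,0],"roll":0},{"linear":[0,0,0],"roll":0}]' 1
python3 -m jog '[{"linear":[0,0,-0.2],"roll":0},{"linear":[0,0,-0.4],"roll":0},{"linear":[0,0,-0.6],"roll":0},{"linear":[0,0,-0.6],"roll":0},{"linear":[0,0,-0.6],"roll":0},{"linear":[0,0,-0.6],"roll":0},{"linear":[0,0,-0.4],"roll":0},{"linear":[0,0,-0.2],"roll":0},{"linear":[0,0,0],"roll":0}]'
python3 -m jog '[{"linear":[-0.1,-0.07,0],"roll":0},{"linear":[-0.3,-0.22,0],"roll":0},{"linear":[-0.5,-0.36,0],"roll":0},{"linear":[-0.6,-0.43,0],"roll":0},{"linear":[-0.6,-0.43,0],"roll":0},{"linear":[-0.6,-0.43,0],"roll":0},{"linear":[-0.42,-0.3,0],"roll":0},{"linear":[-0.2,-0.15,0],"roll":0},{"linear":[-0.1,-0.07,0],"roll":0},{"linear":[0,0,0],"roll":0},{"linear":[0,0,0],"roll":0}]'
python3 -c "
from h import *
cap('red',.463,-.086)
go(.463,-.086,.097)"
```

```text
time_s: 23.25
position: [0.6252, -0.1324, 0.1027]
tool_rot: [[0.941, 0.339, 0.001], [0.339, -0.941, -0.0], [0.0, 0.0, -1.0]]
ft_force: [1.0, -0.1, -2.2]
grip_width: 0.0431
gripper_force: 46.3
time_s: 24.08
position: [0.6251, -0.1323, 0.1025]
tool_rot: [[0.941, 0.339, -0.0], [0.339, -0.941, 0.0], [-0.0, -0.0, -1.0]]
ft_force: [0.0, -1.0, -0.7]
grip_width: 0.0855
gripper_force: 0.0
time_s: 24.83
position: [0.6255, -0.1325, 0.2487]
tool_rot: [[0.941, 0.339, 0.003], [0.339, -0.941, -0.001], [0.003, 0.002, -1.0]]
ft_force: [-0.0, 0.6, 1.1]
grip_width: 0.0854
gripper_force: 0.0
time_s: 25.75
position: [0.4636, -0.0865, 0.2462]
tool_rot: [[0.941, 0.339, -0.0], [0.339, -0.941, 0.0], [-0.0, -0.0, -1.0]]
ft_force: [-0.6, 0.7, 0.6]
grip_width: 0.0857
gripper_force: 0.0
pred [316.51784164 199.30216657] blob [314.34258373 195.96172249] [ 289  169   51   55 2090] circle ctr world [ 0.4664 -0.083   0.13  ]
t 25.8 pos [ 0.4638 -0.0865  0.2462] units [-0.014 -0.019  3.729]
```

The blob agrees with the expected position, so I grasp red and lift.

```bash
python3 -m jog '[{"linear":[0.02,-0.03,0.2],"roll":0},{"linear":[0,0,0.5],"roll":0},{"linear":[0,0,0.6],"roll":0},{"linear":[0,0,0.7],"roll":0},{"linear":[0,0,0.6],"roll":0},{"linear":[0,0,0.5],"roll":0},{"linear":[0,0,0.4],"roll":0},{"linear":[0,0,0.22],"roll":0},{"linear":[0,0,0],"roll":0},{"linear":[0,0,0],"roll":0}]' 1
python3 -m jog '[{"linear":[0,0,0],"roll":0},{"linear":[0,0,0],"roll":0},{"linear":[0,0,0],"roll":0},{"linear":[0,0,0],"roll":0},{"linear":[0,0,0],"roll":0},{"linear":[0,0,0],"roll":0},{"linear":[0,0,0],"roll":0},{"linear":[0,0,0],"roll":0},{"linear":[0,0,0],"roll":0},{"linear":[0,0,0],"roll":0}]' -1 45
python3 -m jog '[{"linear":[0,0,-0.1],"roll":0},{"linear":[0,0,-0.3],"roll":0},{"linear":[0,0,-0.5],"roll":0},{"linear":[0,0,-0.6],"roll":0},{"linear":[0,0,-0.6],"roll":0},{"linear":[0,0,-0.6],"roll":0},{"linear":[0,0,-0.6],"roll":0},{"linear":[0,0,-0.6],"roll":0},{"linear":[0,0,-0.4],"roll":0},{"linear":[0,0,-0.2],"roll":0},{"linear":[0,0,0],"roll":0}]'
python3 -c "
from h import *
go(.6135,-.3245,.1545)"
```

```text
time_s: 26.63
position: [0.4637, -0.0848, 0.0976]
tool_rot: [[0.941, 0.339, -0.0], [0.339, -0.941, 0.0], [-0.0, -0.0, -1.0]]
ft_force: [0.3, 0.0, 0.3]
grip_width: 0.0853
gripper_force: 0.0
time_s: 27.47
position: [0.4636, -0.0847, 0.0985]
tool_rot: [[0.941, 0.339, 0.001], [0.339, -0.941, -0.0], [0.001, 0.001, -1.0]]
ft_force: [-0.8, 1.4, 4.3]
grip_width: 0.0429
gripper_force: 45.0
time_s: 28.38
position: [0.4637, -0.0849, 0.2792]
tool_rot: [[0.941, 0.339, 0.003], [0.339, -0.941, -0.001], [0.002, 0.002, -1.0]]
ft_force: [0.5, 0.4, -2.1]
grip_width: 0.043
gripper_force: 45.9
t 28.4 pos [ 0.4637 -0.0849  0.2792] units [1.487 6.899 3.136]
```

```bash
python3 -m jog '[{"linear":[0.02,0.1,0],"roll":0},{"linear":[0.06,0.3,0],"roll":0},{"linear":[0.12,0.55,0],"roll":0},{"linear":[0.17,0.8,0],"roll":0},{"linear":[0.18,0.8,0],"roll":0},{"linear":[0.18,0.8,0],"roll":0},{"linear":[0.18,0.8,0],"roll":0},{"linear":[0.18,0.8,0],"roll":0},{"linear":[0.17,0.8,0],"roll":0},{"linear":[0.13,0.65,0],"roll":0},{"linear":[0.08,0.36,0],"roll":0},{"linear":[0.02,0.14,0],"roll":0}]'
python3 -m jog '[{"linear":[0,0,0],"roll":0},{"linear":[0,0,0.2],"roll":0},{"linear":[0,0,0.4],"roll":0},{"linear":[0,0,0.5],"roll":0},{"linear":[0,0,0.5],"roll":0},{"linear":[0,0,0.5],"roll":0},{"linear":[0,0,0.5],"roll":0},{"linear":[0,0,0.35],"roll":0},{"linear":[0,0,0.15],"roll":0},{"linear":[0,0,0],"roll":0},{"linear":[0,0,0],"roll":0}]'
python3 - <<'E'
from h import *
import cv2
go(.6135,-.3245,.1025)
c=optics.calibration("wrist"); im=optics.get_image("wrist")
cv2.imwrite("pics/w7.png",cv2.resize(im[80:300,210:430,::-1],None,fx=2.5,fy=2.5))
P=np.array([proj(c,[.6135+.0365*np.cos(a),-.3245+.0365*np.sin(a),.016]) for a in np.linspace(0,6.28,200)])
print((P.min(0)-[210,80])*2.5,(P.max(0)-[210,80])*2.5)
E
```

```text
time_s: 29.38
position: [0.6134, -0.3272, 0.2742]
tool_rot: [[0.941, 0.337, -0.003], [0.337, -0.941, 0.002], [-0.002, -0.003, -1.0]]
ft_force: [-0.4, -0.8, -0.7]
grip_width: 0.0429
gripper_force: 46.0
time_s: 30.3
position: [0.613, -0.3238, 0.1545]
tool_rot: [[0.941, 0.339, 0.001], [0.339, -0.941, -0.0], [0.0, 0.001, -1.0]]
ft_force: [0.9, -0.2, -1.4]
grip_width: 0.0432
gripper_force: 46.0
t 30.3 pos [ 0.613  -0.3238  0.1545] units [0.005 0.02  1.3  ]
[170.98677423 179.80580161] [369.64238186 371.91671989]
```

View pics/w7.png

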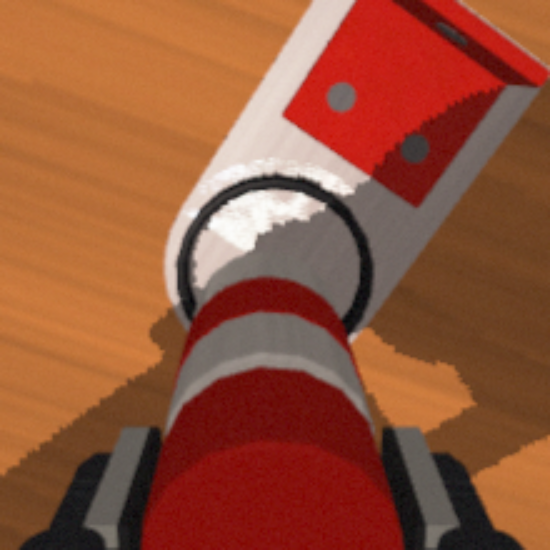

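The ring's edges are left 177, right 372 and top 175, about 2 mm from prediction towards +x and +y of the tool. I'll lower with that correction.

```bash
python3 -m jog '[{"linear":[0.04,0.05,0.1],"roll":0},{"linear":[0,0,0.25],"roll":0},{"linear":[0,0,0.3],"roll":0},{"linear":[0,0,0.25],"roll":0},{"linear":[0,0,0.15],"roll":0},{"linear":[0,0,0.1],"roll":0},{"linear":[0,0,0.08],"roll":0},{"linear":[0,0,0.04],"roll":0},{"linear":[0,0,0.02],"roll":0},{"linear":[0,0,0],"roll":0},{"linear":[0,0,0],"roll":0}]'
```

```text
time_s: 31.27
position: [0.6153, -0.3256, 0.1026]
tool_rot: [[0.941, 0.339, 0.001], [0.339, -0.941, -0.0], [0.0, 0.001, -1.0]]
ft_force: [-1.3, 1.2, 0.1]
grip_width: 0.0427
gripper_force: 46.1
```

Red is down on the floor. I release, rise, move clear and check with the last picture.

```bash
python3 -m jog '[{"linear":[0,0,0],"roll":0},{"linear":[0,0,0],"roll":0},{"linear":[0,0,0],"roll":0},{"linear":[0,0,0],"roll":0},{"linear":[0,0,0],"roll":0},{"linear":[0,0,0],"roll":0},{"linear":[0,0,0],"roll":0},{"linear":[0,0,0],"roll":0},{"linear":[0,0,0],"roll":0},{"linear":[0,0,0],"roll":0}]' 1
python3 -m jog '[{"linear":[0,0,-0.2],"roll":0},{"linear":[0,0,-0.4],"roll":0},{"linear":[0,0,-0.6],"roll":0},{"linear":[0,0,-0.6],"roll":0},{"linear":[0,0,-0.6],"roll":0},{"linear":[0,0,-0.6],"roll":0},{"linear":[0,0,-0.4],"roll":0},{"linear":[0,0,-0.2],"roll":0},{"linear":[0,0,0],"roll":0}]'
python3 -m jog '[{"linear":[-0.2,0,0],"roll":0},{"linear":[-0.5,0,0],"roll":0},{"linear":[-0.7,0,0],"roll":0},{"linear":[-0.7,0,0],"roll":0},{"linear":[-0.7,0,0],"roll":0},{"linear":[-0.7,0,0],"roll":0},{"linear":[-0.5,0,0],"roll":0},{"linear":[-0.2,0,0],"roll":0},{"linear":[0,0,0],"roll":0},{"linear":[0,0,0],"roll":0}]'
python3 - <<'E'
from h import *
import cv2
a=optics.get_image("top")[80:240,170:490,::-1]; b=optics.get_image("scene")[120:380,120:520,::-1]
f=lambda i:cv2.resize(i,(600,int(600*i.shape[0]/i.shape[1])))[:390]
v=np.vstack([cv2.resize(a,(500,250)),cv2.resize(b,(500,325))]); cv2.imwrite("pics/end.png",v)
E
```

```text
time_s: 32.1
position: [0.6152, -0.3255, 0.1021]
tool_rot: [[0.941, 0.339, -0.0], [0.339, -0.941, 0.0], [-0.0, -0.0, -1.0]]
ft_force: [-0.2, 0.5, 1.1]
grip_width: 0.0853
gripper_force: 0.0
time_s: 32.85
position: [0.6155, -0.3258, 0.2485]
tool_rot: [[0.941, 0.339, 0.003], [0.339, -0.941, -0.002], [0.002, 0.003, -1.0]]
ft_force: [-1.2, 0.3, -0.2]
grip_width: 0.0852
gripper_force: 0.0
time_s: 33.68
position: [0.4572, -0.3823, 0.2455]
tool_rot: [[0.941, 0.339, -0.0], [0.339, -0.941, 0.001], [-0.0, -0.001, -1.0]]
ft_force: [-0.3, 1.1, -0.4]
grip_width: 0.0858
gripper_force: 0.0
```

View pics/end.png

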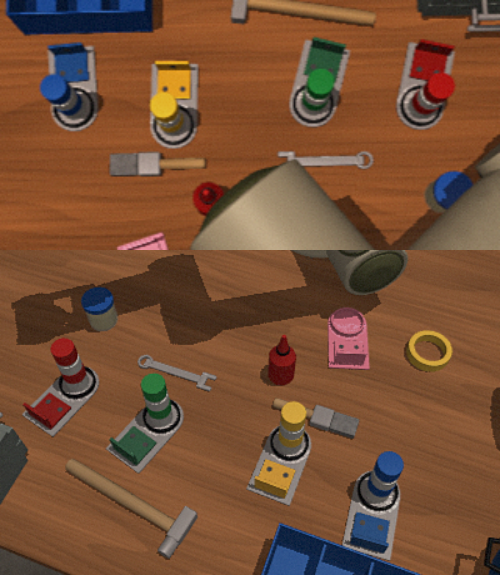

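All four cans stand inside the rings of their own colours. The bottle and jar are untouched and the gripper is clear, so I hand in.

```bash
python3 -c "
from rig import env
print(env.close_job())"
```

```text
the job is handed in; nothing more can be done
None
```

All four cans stand upright and released in the holders matching their cap colours, the oil bottle and screw jar were left alone, and the job was handed in at about 34 s with no verdict returned.

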